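# Press-test three chain tensioners and fit the good one

### The arm

A 6-joint arm with a two-finger parallel gripper is mounted at the origin on the work surface. World frame = base frame: x ahead of the robot, y to its left, z up, the work surface at z = 0. Lengths are in m, angles in degrees, forces in N, time in s.
With the tool pointing down it reaches from about 0.3 to 0.75 m from the base axis. Payload 8.5 kg.
Tool frame: the origin (TCP) lies midway between the tips of the shut fingers; the grasp point (between the pads) lies 19 mm behind it (env.grip_depth is the distance from the TCP to the grasp point, in m); y points along the fingers, x is the direction in which the jaws open and shut, and the axes are right-handed (so a half turn about y gives the same grasp; the last joint's range is limited). The gripper opens to 85 mm and grips with 20 to 120 N. Pads are 22 mm wide; open, the fingers measure 114 mm over their backs; the gripper's body (76 mm by 85 mm) begins 54 mm behind the grasp point. The pads swing forward as they close: fully open they stand 13 mm farther back than shut.
Start: joints at [60.544, 21.807, 74.336, -0, 83.858, -12.336], TCP at [0.162, 0.526, 0.231] pointing down, gripper open.
Joint ranges: [-178.18, 178.18], [-50.72, 133.34], [12.68, 142.11], [-81.47, 261.47], [9.98, 163.14], [-165.26, 165.26]. Speed limits (degrees/s): [136.94, 136.94, 180, 180, 180, 180].

### API

Orientations are given as a 3x3 rotation matrix whose columns are the frame's x, y, z axes.
In Python, from rig import env gives the robot as it stands.
- The arm moves only by the shell command python3 -m inch 'ROWS' [FORCE]. ROWS is JSON, a list that holds one entry, the list of rows, each a list of 7 numbers: the gripper command: -1 is shut, 1 is fully open, values between are in proportion, then the shift along the world's x, y, z in cm, then the turn, a rotation vector about the world's x, y, z in degrees. In form: [[[grip, dx, dy, dz, rx, ry, rz], ...]]. A call has 1 to 20 rows; each row is the pose to reach, as a shift and turn from the pose commanded when the call began; what a row does not reach only later rows make up. A row lasts 1/8 s, in which the tool goes at most 62.5 mm and 10.7 degrees, less where a joint would pass 70% of its speed; a pose out of reach is approached as far as the arm can. A call with a gripper value outside its range is refused whole. The fingers move at their own pace and stop on an object; FORCE is the grip in N (left out, the last holds). Time passes only in rows, so rows that repeat a pose let the fingers close. It gives the time, the measured TCP pose, the force and the opening at its end, in the units of the state.
- env.observe(): the state, without advancing time (a new reading comes with each control period).
- env.get_image(name): name is "scene" or "top" or "wrist"; returns a dict with "frame" (420x560x3 uint8, red, green, blue), "mtx" (3x3 intrinsics, pixels), "rvec" (rotation vector, rad) and "tvec" (3), from world to camera coordinates, as OpenCV has them. Camera axes: x right, y down, z forward; pixel columns grow to the right and rows downward; lengths in m; the calibration is good to about 2 mm. A picture is of the moment at which its call begins. There is no depth.
- env.close_job(): hands the job in, once; it reports no verdict.
The state is a dict: "time_s": time; "q": joint angles; "qvel": joint speeds; "joint_efforts": joint torques, N m; "position": TCP position; "tool_rot": TCP orientation; "ft_force": force on the tool from outside, world axes, zero at the start; "wrist_torque": the same for the moment, N m; "grip_width": finger opening in m.
Only numpy, scipy, OpenCV 4.12 (cv2) and the standard library are available. Lean on these libraries where they do the work, as an engineer would, in place of code of your own. Each camera call takes 0.05 s, during which the arm holds its last target.

### The job

Three used chain tensioners lie on the bench; they look alike, but one spring is tired, one is too stiff and one is good. Press down on the nylon shoe at mid-leaf with about 10 N for a good half second and judge how far it gives, until you have found the one that gives about 5 mm (never load a leaf or shoe with more than 15 N). Fit that one on the two pins of the timing cover, thick pin in the big hole, fully down on both pads, let go and press its shoe once more in the same way to prove it in place; leave the other two and the things around where they lie.

Things in the scene. Friction and masses are not known exactly. Their poses are not given: they have to be found in the camera images.
- tensioner_1: loose chain tensioner, all three look alike, 0.3 kg: steel channel 170 (x) x 40 (y), plate 5 thick; flanges up to z = 20 at x -52 to 52: grip across them (40 wide), balance near the middle. Holes through the plate on y = 0: 15 dia at x = -70, 11 dia at x = 70. Clamp block x -54 to -32, top z = 30; from it a leaf 20 wide, 92 long rises towards +x to its free end, z = 39. Origin: centre of underside
- tensioner_2: loose chain tensioner, all three look alike, 0.3 kg: steel channel 170 (x) x 40 (y), plate 5 thick; flanges up to z = 20 at x -52 to 52: grip across them (40 wide), balance near the middle. Holes through the plate on y = 0: 15 dia at x = -70, 11 dia at x = 70. Clamp block x -54 to -32, top z = 30; from it a leaf 20 wide, 92 long rises towards +x to its free end, z = 39. Origin: centre of underside
- tensioner_3: loose chain tensioner, all three look alike, 0.3 kg: steel channel 170 (x) x 40 (y), plate 5 thick; flanges up to z = 20 at x -52 to 52: grip across them (40 wide), balance near the middle. Holes through the plate on y = 0: 15 dia at x = -70, 11 dia at x = 70. Clamp block x -54 to -32, top z = 30; from it a leaf 20 wide, 92 long rises towards +x to its free end, z = 39. Origin: centre of underside
- tensioner_1_shoe: black nylon shoe of tensioner_1, crowned, 28 x 24, on the middle of its leaf: press here. Origin: middle of its underside, 12 ahead (bracket +x) of the bracket's origin, 32 above the bench when free; top 10 higher. It gives in proportion to the force: at 10 N about 5 mm if good, about 11 if tired, about 2.3 if too stiff
- tensioner_2_shoe: black nylon shoe of tensioner_2, crowned, 28 x 24, on the middle of its leaf: press here. Origin: middle of its underside, 12 ahead (bracket +x) of the bracket's origin, 32 above the bench when free; top 10 higher. It gives in proportion to the force: at 10 N about 5 mm if good, about 11 if tired, about 2.3 if too stiff
- tensioner_3_shoe: black nylon shoe of tensioner_3, crowned, 28 x 24, on the middle of its leaf: press here. Origin: middle of its underside, 12 ahead (bracket +x) of the bracket's origin, 32 above the bench when free; top 10 higher. It gives in proportion to the force: at 10 N about 5 mm if good, about 11 if tired, about 2.3 if too stiff
- cover: aluminium timing cover, fixed, inner side up, 250 (x) x 170 (y), rim 18 high (bosses 19), round crank bore boss 16 high; two round machined pads 34 dia stand on it, tops 30 above the bench, 140 apart, on a line along its x at y = +30; nothing else on the cover is higher than 19. Origin: centre of the underside
- cover_dowel (a point): centre of the pad top at the foot of the thick steel pin (12 dia, 15 high above the pad, tapered over its top 5), which takes the tensioner's 15 mm hole
- cover_stud (a point): centre of the pad top at the foot of the thin steel pin (8 dia, 15 high above the pad, tapered over its top 5), which takes the tensioner's 11 mm hole
- tensioner_1_big_hole (a point): centre of the 15 mm hole of tensioner_1, at the plate's underside (clamp end)
- tensioner_1_small_hole (a point): centre of the 11 mm hole of tensioner_1, at the plate's underside (free end of the leaf)
- tensioner_2_big_hole (a point): centre of the 15 mm hole of tensioner_2, at the plate's underside (clamp end)
- tensioner_2_small_hole (a point): centre of the 11 mm hole of tensioner_2, at the plate's underside (free end of the leaf)
- tensioner_3_big_hole (a point): centre of the 15 mm hole of tensioner_3, at the plate's underside (clamp end)
- tensioner_3_small_hole (a point): centre of the 11 mm hole of tensioner_3, at the plate's underside (free end of the leaf)
- bearing: bystander: loose steel bearing ring 52 dia, 15 high; origin centre of underside
- spanner: bystander: loose steel spanner 190 long lying on the bench; origin on its underside
- bolt_tray: bystander: loose grey plastic tray of bolts 100 x 75 x 30 high; origin centre of underside
- grease_tin: bystander: loose grey tin 70 dia, 70 high; origin centre of underside
- tensioner_1_leaf: free half of the spring leaf of tensioner_1, carrying the shoe; origin on the leaf's centre line a quarter of the way out, its x along the leaf
- tensioner_2_leaf: free half of the spring leaf of tensioner_2, carrying the shoe; origin on the leaf's centre line a quarter of the way out, its x along the leaf
- tensioner_3_leaf: free half of the spring leaf of tensioner_3, carrying the shoe; origin on the leaf's centre line a quarter of the way out, its x along the leaf
Not all that is in view belongs to the job. What is shaped like the tensioner_1 but green is not meant.

How it is judged:
By the outcome, as a careful person would: the job done as asked, in the order asked, and still so for the second after the job is handed in, with the robot touching nothing.
It also fails if it takes over 72 s, if anything falls off the work surface, if the arm or the gripper's body presses on something with over 40 N, if the wrist force passes 120 N, or if a joint passes its speed limit or range.

## Working session

There is one attempt and no reset: what is moved stays moved. The work goes in short steps, Python scripts to look and compute and a shell command to move; the robot and the scene stay as the last step left them, time stands still between calls to the robot, and variables do not carry over. Pictures are saved under pics/ and viewed, and the job is handed in when it is done.

```bash
ls; mkdir -p pics
python3 - <<'E'
from rig import env
import cv2
for n in ["scene","top","wrist"]:
    d=env.get_image(n); cv2.imwrite(f"pics/{n}0.png",d["frame"][:,:,::-1])
    print(n,d["mtx"].round(1).tolist(),d["rvec"],d["tvec"])
print(env.observe())
E
```

```text
pics
scene [[482.2, 0.0, 287.1], [0.0, 482.2, 211.4], [0.0, 0.0, 1.0]] [ 2.26496789  1.04638136 -0.36061869] [-0.37855133 -0.31386782  1.43151772]
top [[536.3, 0.0, 282.6], [0.0, 536.3, 208.6], [0.0, 0.0, 1.0]] [ 2.09553037 -2.13420624  0.19779127] [0.02332124 0.60905464 1.19115466]
wrist [[295.7, 0.0, 277.7], [0.0, 295.7, 214.9], [0.0, 0.0, 1.0]] [-2.31560129 -1.71100073 -0.26482288] [-0.54939958 -0.03967951  0.37962437]
{'time_s': 0.15, 'q': array([ 6.05465339e+01,  2.18337850e+01,  7.43723370e+01,  1.48040575e-03,
        8.38586209e+01, -1.23347435e+01]), 'qvel': array([ 0.03066351,  0.03478042, -0.11591543, -0.12215887, -0.03580873,
       -0.03355002]), 'joint_efforts': array([ 2.56958963e-03, -4.48624778e+01, -2.31344926e+01, -1.82603867e-04,
        3.83020233e-03,  5.19689115e-05]), 'position': array([0.16176862, 0.52543995, 0.2308524 ]), 'tool_rot': array([[ 2.94354974e-01, -5.77997951e-04, -9.55695985e-01],
       [ 9.55695528e-01, -9.71301783e-04,  2.94355421e-01],
       [-1.09840604e-03, -9.99999361e-01,  2.66482547e-04]]), 'ft_force': array([ 0.14588719, -0.63580436,  0.27285961]), 'wrist_torque': array([-0.04207748,  0.03648282,  0.03162659]), 'grip_width': 0.08522226164009254}
```

View pics/scene0.png

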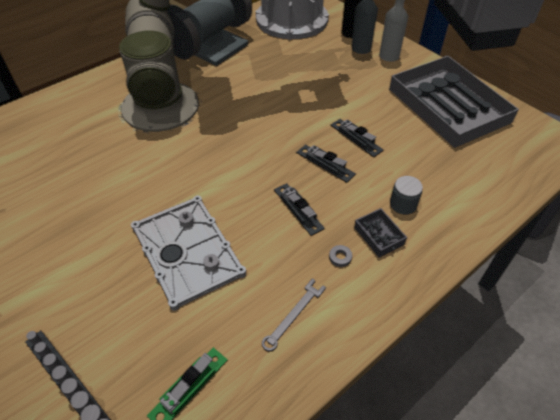

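View pics/top0.png

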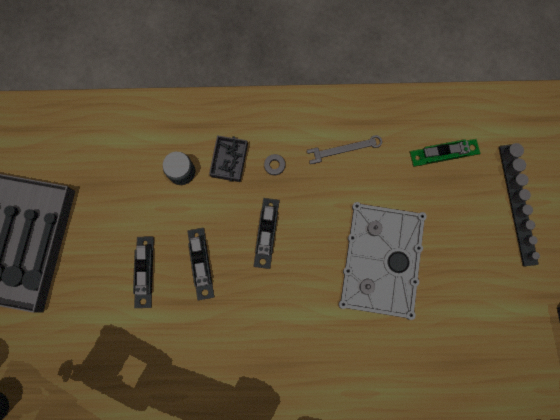

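View pics/wrist0.png

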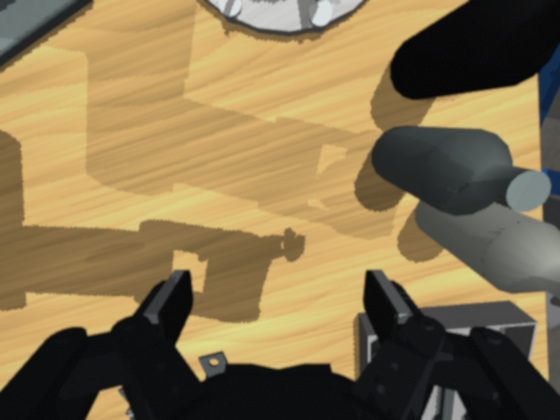

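The top view shows three steel tensioners at about (143,272), (201,264) and (267,233), the cover at (383,260), and a green lookalike at (445,152) that I leave out. I'll enlarge the candidates and the cover.

```bash
cat > h.py <<'E'
import numpy as np,cv2
def cam(d):
    R=cv2.Rodrigues(np.array(d["rvec"],float))[0];t=np.array(d["tvec"],float).ravel();return np.array(d["mtx"]),R,t
def ray(d,uv,z):
    K,R,t=cam(d);c=-R.T@t;v=R.T@np.linalg.inv(K)@np.array([uv[0],uv[1],1.]);return c+v*(z-c[2])/v[2]
def proj(d,p):
    K,R,t=cam(d);q=K@(R@np.array(p,float)+t);return q[:2]/q[2]
E
python3 - <<'E'
from rig import env
import cv2,numpy as np
d=env.get_image("top");f=d["frame"][:,:,::-1]
np.savez("top.npz",**d)
a=cv2.resize(f[190:320,120:290],None,fx=4.5,fy=4.5,interpolation=cv2.INTER_CUBIC);cv2.imwrite("pics/tA.png",cv2.convertScaleAbs(a,alpha=1.6))
b=cv2.resize(f[195:325,330:435],None,fx=4.5,fy=4.5,interpolation=cv2.INTER_CUBIC);cv2.imwrite("pics/tB.png",b)
E
```

```text
(no output)
```

View pics/tA.png

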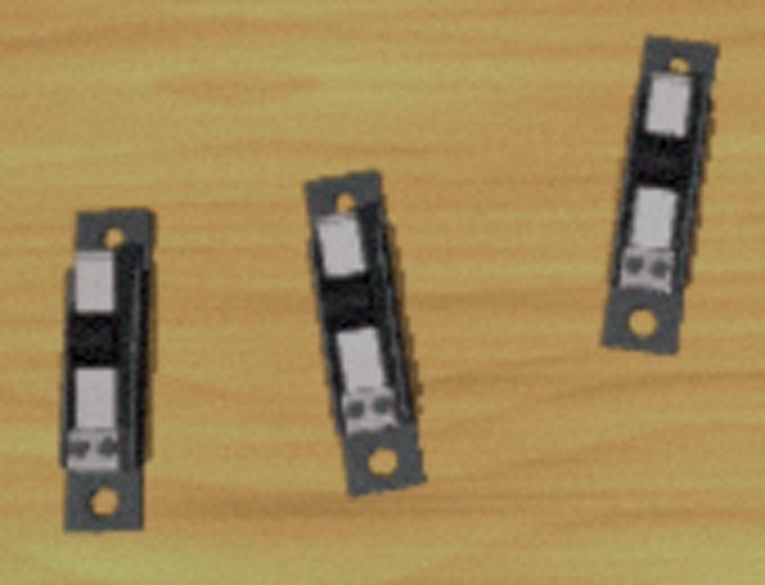

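View pics/tB.png

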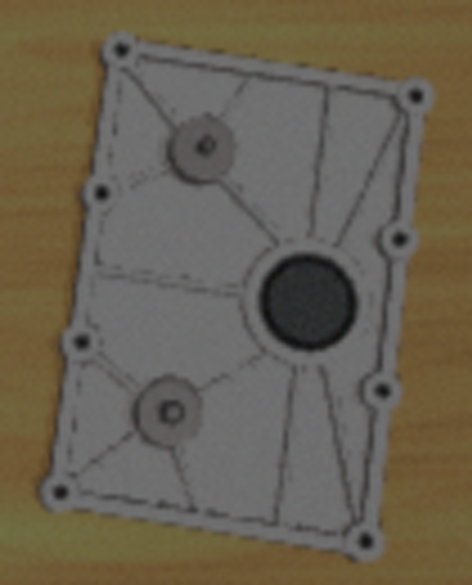

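Run:
```python
from rig import env
from h import *
d=dict(np.load("top.npz"))
def u(p,o):return ((p[0]+.5)/4.5-.5+o[0],(p[1]+.5)/4.5-.5+o[1])
A=(120,190);B=(330,195)
T={'L':[(104,502),(115,238),(78,212),(154,210),(64,529),(143,530)],
'M':[(383,461),(345,201),(304,183),(380,171),(348,495),(425,481)],
'R':[(643,322),(679,65),(646,37),(718,46),(602,346),(678,354)]}
for k,v in T.items():
    P=[ray(d,u(p,A),.004)[:2]*1000 for p in v]
    b,s=P[0],P[1];tm=(P[2]+P[3])/2;bm=(P[4]+P[5])/2
    print(k,'big',b.round(1),'small',s.round(1),'d',np.linalg.norm(s-b).round(1),'mid',((b+s)/2).round(1),'ang',np.degrees(np.arctan2(*(s-b)[::-1])).round(1))
    print('   corners mid',((tm+bm)/2).round(1),'len',np.linalg.norm(tm-bm).round(1),'ang',np.degrees(np.arctan2(*(tm-bm)[::-1])).round(1),'w',np.linalg.norm(P[2]-P[3]).round(1))
pu=ray(d,u((202,149),B),.03)*1000;pl=ray(d,u((168,412),B),.03)*1000
print('pads',pu,pl,np.linalg.norm(pu-pl),np.degrees(np.arctan2(*(pu-pl)[:2][::-1])))
for p in[(206,146),(172,411)]:print(ray(d,u(p,B),.045)*1000)
for n in ["top","scene","wrist"]:
    c=env.get_image(n);K,R,t=cam(c);print(n,'cam at',-R.T@t,'axis',R[2])
    if n=="wrist":
        s=env.observe();print(s['position'],'tcp px',proj(c,s['position']));TR=s['tool_rot'];print('cam in tool',TR.T@(-R.T@t-s['position']),TR.T@R.T)
```

```text
L big [403.7 347.1] small [543.4 345.8] d 139.7 mid [473.6 346.4] ang -0.5
   corners mid [473.8 346.3] len 168.5 ang -0.4 w 40.9
M big [422.5 200.5] small [561.1 222.5] d 140.4 mid [491.8 211.5] ang 9.0
   corners mid [491.3 211.4] len 167.8 ang 8.8 w 41.3
R big [493.1  62.8] small [632.3  41.9] d 140.7 mid [562.7  52.4] ang -8.6
   corners mid [561.8  52.3] len 168.8 ang -8.3 w 39.5
pads [ 564.91247908 -204.45325428   30.        ] [ 428.16827086 -180.04864961   30.        ] 138.90487108502728 -10.118985230323704
[ 564.08570428 -204.12646936   45.        ]
[ 427.90291743 -179.91455473   45.        ]
top cam at [0.36671736 0.00356419 1.286797  ] axis [ 0.1939941   0.00688794 -0.98097851]
scene cam at [ 1.11161834 -0.4636173   0.91674465] axis [-0.4744835   0.41485351 -0.77637747]
wrist cam at [0.08720293 0.5488638  0.372783  ] axis [ 0.29138145 -0.09096152 -0.95227247]
[0.16187051 0.52556414 0.23119167] tcp px [277.4290371  273.16322946]
cam in tool [ 0.00024323 -0.14158667  0.07822648] [[ 9.99999414e-01  6.61878451e-04 -8.56632292e-04]
 [ 1.01780672e-03 -3.05304312e-01  9.52254294e-01]
 [ 3.68743065e-04 -9.52254608e-01 -3.05304807e-01]]
```

```bash
python3 -m inch '[[[-1,5,-2.8,0,0,0,4],[-1,11,-6,0,0,0,8],[-1,16,-9,0,0,0,12],[-1,22,-12,-3,0,0,16],[-1,28,-15,-6,0,0,16.7],[-1,32.4,-17.9,-8,0,0,16.7],[-1,32.4,-17.9,-12,0,0,16.7],[-1,32.4,-17.9,-16,0,0,16.7],[-1,32.4,-17.9,-16,0,0,16.7],[-1,32.4,-17.9,-16,0,0,16.7],[-1,32.4,-17.9,-16,0,0,16.7]]]' 40
python3 - <<'E'
from rig import env
from h import *
s=env.observe();print(s['time_s'],s['position'],s['ft_force'],s['grip_width'],s['tool_rot'].round(4).tolist())
d=env.get_image("wrist");cv2.imwrite("pics/w1.png",cv2.convertScaleAbs(d["frame"][:,:,::-1],alpha=1.4))
print(proj(d,s['position']))
for x in(-70,0,12,70):
  print(x,proj(d,[.4737+x/1000,.3464-x*.0075/1000,.005]))
E
```

```text
time_s: 1.72
position: [0.4865, 0.3472, 0.0733]
tool_rot: [[0.007, 0.003, -1.0], [1.0, 0.001, 0.007], [0.001, -1.0, -0.003]]
ft_force: [0.2, -0.3, -0.7]
grip_width: 0.0001
1.725 [0.48649464 0.3472275  0.07330328] [ 0.20609273 -0.32293722 -0.7219367 ] 6.746760964062449e-05 [[0.0068, 0.0031, -1.0], [1.0, 0.0014, 0.0068], [0.0014, -1.0, -0.0031]]
[277.44120886 273.04866061]
-70 [276.14970595 112.59069322]
0 [276.19414243 212.22344291]
12 [276.20089884 227.37225539]
70 [276.23063638 294.04795432]
```

View pics/w1.png

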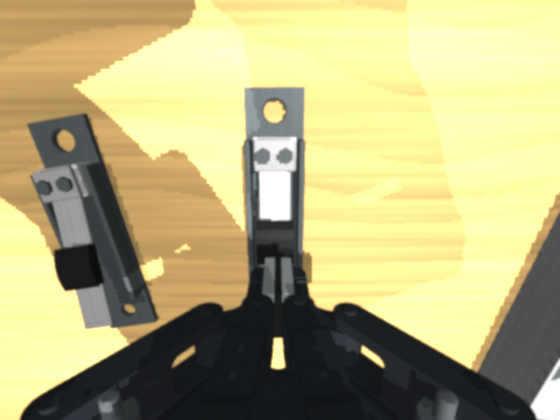

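The wrist view shows tensioner L centred under the fingers, with its big hole at (274,111) against a predicted (276,113). Next I descend.

```bash
python3 -m inch '[[[-1,0,-0.1,-1.5,0,0,0],[-1,0,-0.1,-2.5,0,0,0],[-1,0,-0.1,-2.5,0,0,0],[-1,0,-0.1,-2.5,0,0,0],[-1,0,-0.1,-2.5,0,0,0]]]'
python3 - <<'E'
from rig import env
s=env.observe();print(s['time_s'],s['position'],s['ft_force'])
E
```

```text
time_s: 2.4
position: [0.4861, 0.3457, 0.0466]
tool_rot: [[0.007, 0.001, -1.0], [1.0, 0.0, 0.007], [0.0, -1.0, -0.001]]
ft_force: [-0.6, 0.4, -0.2]
grip_width: -0.0001
2.4 [0.48608868 0.34571706 0.04662634] [-0.6354102   0.39977137 -0.17008676]
```

```bash
python3 -m inch '[[[-1,0,0,-0.2,0,0,0],[-1,0,0,-0.4,0,0,0],[-1,0,0,-0.5,0,0,0],[-1,0,0,-0.6,0,0,0],[-1,0,0,-0.6,0,0,0],[-1,0,0,-0.6,0,0,0]]]'
python3 - <<'E'
from rig import env
s=env.observe();print(s['time_s'],s['position'],s['ft_force'])
E
```

```text
time_s: 3.15
position: [0.4862, 0.3457, 0.0407]
tool_rot: [[0.007, 0.001, -1.0], [1.0, 0.0, 0.007], [0.0, -1.0, -0.001]]
ft_force: [1.4, 0.2, 4.4]
grip_width: -0.0001
3.15 [0.48620147 0.34567786 0.04066261] [1.38082483 0.22621737 4.36323551]
```

```bash
python3 -m inch '[[[-1,0,0,-0.05,0,0,0],[-1,0,0,-0.1,0,0,0],[-1,0,0,-0.1,0,0,0]]]'
python3 - <<'E'
from rig import env
s=env.observe();print(s['time_s'],s['position'],s['ft_force'])
E
```

```text
time_s: 3.52
position: [0.4865, 0.3457, 0.04]
tool_rot: [[0.007, 0.002, -1.0], [1.0, 0.0, 0.007], [0.0, -1.0, -0.002]]
ft_force: [1.2, -1.2, 8.0]
grip_width: -0.0003
3.525 [0.48648857 0.34571103 0.03997115] [ 1.17703096 -1.17801908  7.98604264]
```

```bash
python3 -m inch '[[[-1,0,0,-0.06,0,0,0],[-1,0,0,-0.06,0,0,0],[-1,0,0,-0.06,0,0,0]]]'
python3 - <<'E'
from rig import env
s=env.observe();print(s['time_s'],s['position'],s['ft_force'])
E
python3 -m inch '[[[-1,0,0,0,0,0,0],[-1,0,0,0,0,0,0],[-1,0,0,0,0,0,0],[-1,0,0,0,0,0,0]]]'
```

```text
time_s: 3.9
position: [0.4866, 0.3458, 0.0397]
tool_rot: [[0.007, 0.002, -1.0], [1.0, 0.001, 0.007], [0.001, -1.0, -0.002]]
ft_force: [1.4, -1.8, 8.5]
grip_width: 0.0001
3.9 [0.48661036 0.34575098 0.03965329] [ 1.44680993 -1.75775769  8.46607461]
time_s: 4.4
position: [0.4866, 0.3457, 0.0396]
tool_rot: [[0.007, 0.002, -1.0], [1.0, 0.001, 0.007], [0.001, -1.0, -0.002]]
ft_force: [0.3, -1.3, 8.3]
grip_width: -0.0003
```

```bash
python3 -m inch '[[[-1,0,0,-0.03,0,0,0],[-1,0,0,-0.03,0,0,0],[-1,0,0,-0.03,0,0,0],[-1,0,0,-0.03,0,0,0],[-1,0,0,-0.03,0,0,0],[-1,0,0,-0.03,0,0,0]]]'
python3 - <<'E'
from rig import env
s=env.observe();print(s['time_s'],s['position'],s['ft_force'])
E
```

```text
time_s: 5.15
position: [0.4867, 0.3458, 0.0395]
tool_rot: [[0.007, 0.002, -1.0], [1.0, 0.001, 0.007], [0.001, -1.0, -0.002]]
ft_force: [-1.0, -1.2, 9.4]
grip_width: 0.0002
5.15 [0.48669905 0.3457551  0.03945276] [-0.9927033  -1.15080999  9.35415952]
```

L gives about 2.5 mm at 9.4–10 N, so it's the too stiff one. M is next.

```bash
python3 -m inch '[[[-1,0,0,2,0,0,0],[-1,0,0,5,0,0,0],[-1,0.3,-4,5,0,0,3],[-1,0.8,-9,5,0,0,6],[-1,1.7,-13.3,5,0,0,9.3],[-1,1.7,-13.3,5,0,0,9.3],[-1,1.7,-13.3,3,0,0,9.3],[-1,1.7,-13.3,1.3,0,0,9.3],[-1,1.7,-13.3,0.8,0,0,9.3],[-1,1.7,-13.3,0.8,0,0,9.3],[-1,1.7,-13.3,0.8,0,0,9.3],[-1,1.7,-13.3,0.8,0,0,9.3]]]'
python3 - <<'E'
from rig import env
from h import *
s=env.observe();print(s['time_s'],s['position'],s['ft_force'])
d=env.get_image("wrist");cv2.imwrite("pics/w2.png",cv2.convertScaleAbs(d["frame"][:,:,::-1],alpha=1.4))
E
```

```text
time_s: 6.65
position: [0.5031, 0.2128, 0.0469]
tool_rot: [[-0.154, 0.001, -0.988], [0.988, 0.0, -0.154], [0.0, -1.0, -0.001]]
ft_force: [-1.2, 0.2, -0.4]
grip_width: -0.0002
6.65 [0.50311123 0.2127503  0.04694427] [-1.15549838  0.24213409 -0.3584908 ]
```

View pics/w2.png

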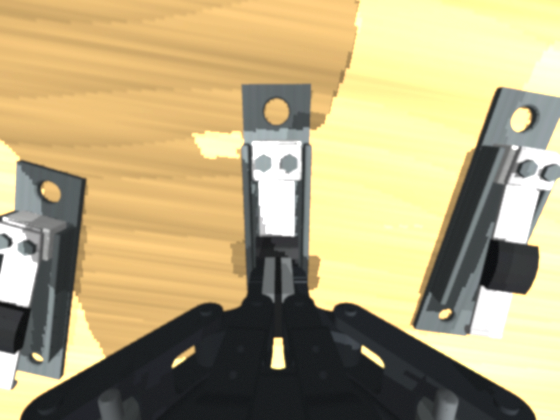

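Fingers are centred over the middle tensioner: its big hole is at (276,111), on the tool's centreline. Pressing down 1.4 mm past contact.

```bash
python3 -m inch '[[[-1,0,0,-0.2,0,0,0],[-1,0,0,-0.4,0,0,0],[-1,0,0,-0.5,0,0,0],[-1,0,0,-0.7,0,0,0],[-1,0,0,-0.7,0,0,0],[-1,0,0,-0.7,0,0,0]]]'
python3 - <<'E'
from rig import env
s=env.observe();print(s['time_s'],s['position'],s['ft_force'])
E
```

```text
time_s: 7.45
position: [0.5034, 0.2127, 0.0398]
tool_rot: [[-0.154, 0.002, -0.988], [0.988, 0.0, -0.154], [0.0, -1.0, -0.002]]
ft_force: [2.7, 0.7, 4.3]
grip_width: -0.0003
7.45 [0.50344897 0.21268601 0.03981732] [2.74270753 0.69095458 4.27910354]
```

```bash
python3 -m inch '[[[-1,0,0,-0.1,0,0,0],[-1,0,0,-0.2,0,0,0],[-1,0,0,-0.25,0,0,0],[-1,0,0,-0.25,0,0,0]]]'
python3 - <<'E'
from rig import env
s=env.observe();print(s['time_s'],s['position'],s['ft_force'])
E
```

```text
time_s: 7.95
position: [0.5042, 0.2128, 0.0378]
tool_rot: [[-0.154, 0.003, -0.988], [0.988, 0.001, -0.154], [0.0, -1.0, -0.004]]
ft_force: [4.1, -0.3, 7.6]
grip_width: 0.0001
7.95 [0.50415404 0.21277982 0.03780941] [ 4.08917725 -0.253393    7.55128634]
```

```bash
python3 -m inch '[[[-1,0,0,-0.06,0,0,0],[-1,0,0,-0.11,0,0,0],[-1,0,0,-0.11,0,0,0],[-1,0,0,-0.11,0,0,0],[-1,0,0,-0.11,0,0,0],[-1,0,0,-0.11,0,0,0],[-1,0,0,-0.11,0,0,0],[-1,0,0,-0.11,0,0,0]]]'
python3 - <<'E'
from rig import env
s=env.observe();print(s['time_s'],s['position'],s['ft_force'])
E
```

```text
time_s: 8.95
position: [0.5044, 0.2128, 0.037]
tool_rot: [[-0.154, 0.004, -0.988], [0.988, 0.001, -0.154], [0.0, -1.0, -0.004]]
ft_force: [3.3, -0.1, 10.1]
grip_width: -0.0001
8.95 [0.50439861 0.21283548 0.03696422] [ 3.30920493 -0.10551128 10.14552976]
```

M gives 5.0 mm at 10.1 N, so it's the good one. Before gripping it I'll check with the wrist camera which pin is the thick one.

```bash
python3 -m inch '[[[-1,0,0,3,0,0,0],[1,0,0,8,0,0,0],[1,-1,-5,12,0,0,-2],[1,-2,-11,16,0,0,-6],[1,-3,-17,17,0,0,-10],[1,-4,-23,17,0,0,-14],[1,-4,-29,17,0,0,-18],[1,-4,-35,17,0,0,-19],[1,-4,-40,17,0,0,-19],[1,-4,-40,17,0,0,-19],[1,-4,-40,17,0,0,-19],[1,-4,-40,17,0,0,-19],[1,-4,-40,17,0,0,-19]]]'
python3 - <<'E'
from rig import env
from h import *
s=env.observe();print(s['time_s'],s['position'],s['ft_force'])
d=env.get_image("wrist");np.savez("w3.npz",**d);cv2.imwrite("pics/w3.png",cv2.convertScaleAbs(d["frame"][:,:,::-1],alpha=1.0))
for p in ((.5649,-.2045,.03),(.4282,-.18,.03)):print(proj(d,p))
E
```

```text
time_s: 10.58
position: [0.463, -0.1864, 0.2059]
tool_rot: [[0.174, -0.0, -0.985], [0.985, 0.0, 0.174], [0.0, -1.0, 0.0]]
ft_force: [-0.2, 0.2, 0.6]
grip_width: 0.0852
10.575 [ 0.46296619 -0.18635329  0.20590432] [-0.19810615  0.22060576  0.64039454]
[277.53256447 277.83472015]
[277.86181736 162.33829546]
```

View pics/w3.png

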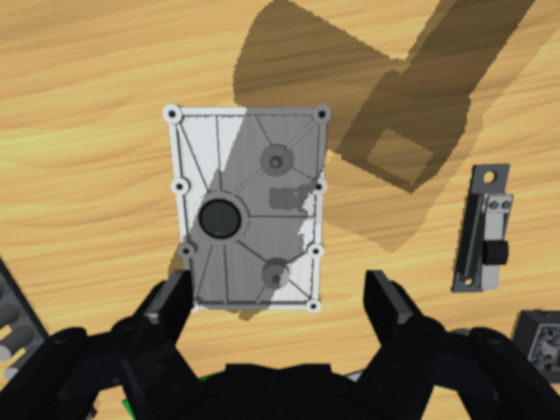

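Run:
```python
from h import *
d=dict(np.load("w3.npz"));f=d["frame"][:,:,::-1]
a=cv2.resize(f[135:190,250:305],None,fx=7,fy=7,interpolation=cv2.INTER_CUBIC)
b=cv2.resize(f[250:305,250:305],None,fx=7,fy=7,interpolation=cv2.INTER_CUBIC)
cv2.imwrite("pics/w3c.png",cv2.convertScaleAbs(np.hstack([a,b]),alpha=1.7))
```

```text
(no output)
```

View pics/w3c.png

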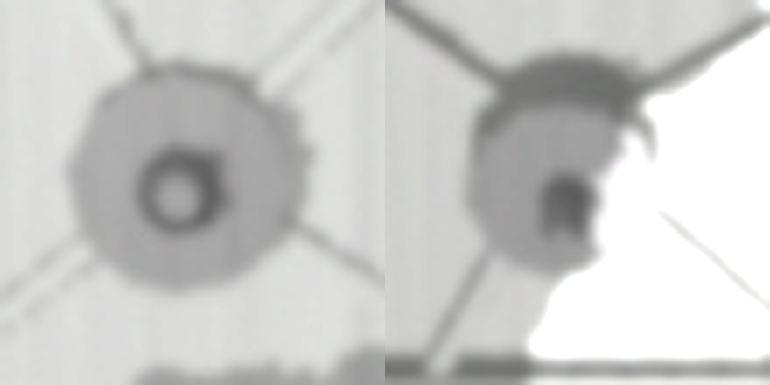

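The near pad's pin at (275,162) is about 11 px wide, and the far pad's pin at (276,281) about 7 px. So the near pin is the dowel (12 mm) and the far one the stud (8 mm), and the bracket keeps its direction. I'll cross-check the coordinates between the cameras.

Run:
```python
from h import *
d=dict(np.load("w3.npz"))
for nm,uv,z in(('nearpad',(276.4,160.0),.03),('nearpin',(275.0,162.2),.045),('farpad',(273.9,276.3),.03)):
    print(nm,ray(d,uv,z)*1000)
print('M big hole seen from here'); f=d["frame"][:,:,::-1]
cv2.imwrite("pics/w3r.png",cv2.resize(f[155:300,440:520],None,fx=4,fy=4,interpolation=cv2.INTER_CUBIC))
t=dict(np.load("top.npz"));f=t["frame"][:,:,::-1].astype(float)
# pad detection in top image: brownish pads vs cover; local Hough
g=cv2.resize(f[195:325,330:435].astype(np.uint8),None,fx=6,fy=6,interpolation=cv2.INTER_CUBIC)
rb=cv2.GaussianBlur(g,(9,9),0).astype(int);m=((rb[:,:,2]-rb[:,:,0])>4).astype(np.uint8)*255
cv2.imwrite("pics/m.png",m)
n,l,st,c=cv2.connectedComponentsWithStats(m)
for i in range(1,n):
    if 600<st[i,4]<15000:
        uv=((c[i]+.5)/6-.5)+[330,195];print(st[i],uv,ray(t,uv,.03)*1000)
```

```text
nearpad [ 425.49447557 -181.10314035   30.        ]
nearpin [ 425.56394729 -182.48911921   45.        ]
farpad [ 562.08109063 -208.4588938    30.        ]
M big hole seen from here
```

View pics/m.png

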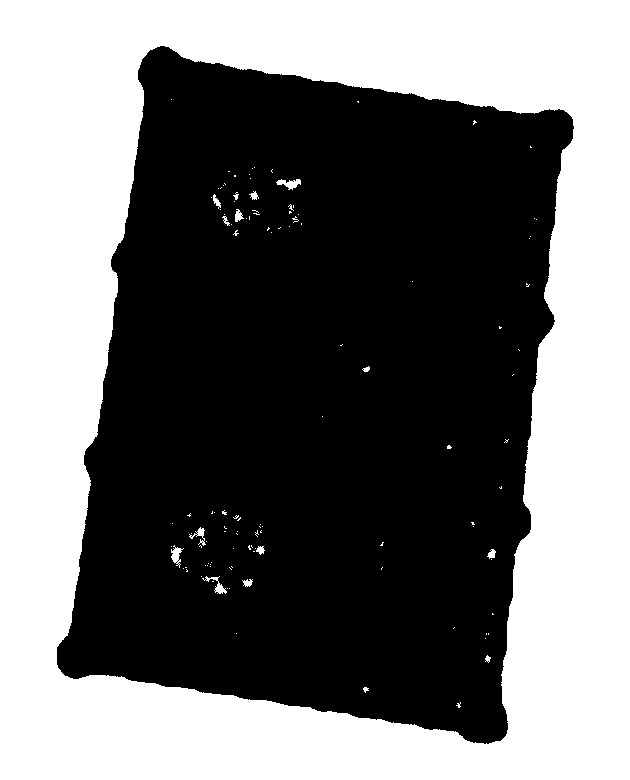

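View pics/w3r.png

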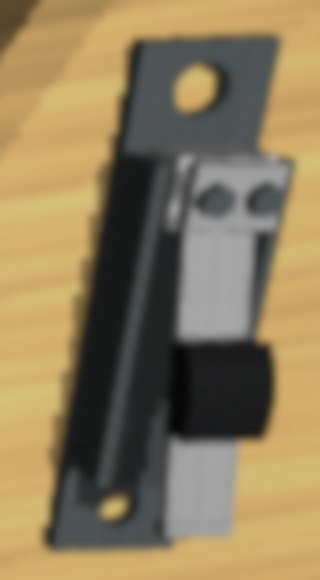

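```bash
python3 - <<'E'
from h import *
d=dict(np.load("w3.npz"));b=ray(d,(489.9,176.9),.004)*1000;s=ray(d,(468.6,281.1),.004)*1000
print('R by wrist',b,s,np.linalg.norm(b-s))
E
python3 -m inch '[[[1,0,6,0,0,0,4],[1,0,12,-1,0,0,8],[1,1,18,-2,0,0,12],[1,2,24,-3,0,0,16],[1,2.9,30,-5,0,0,19],[1,2.9,36,-9,0,0,19],[1,2.9,39.8,-12,0,0,19],[1,2.9,39.8,-14,0,0,19],[1,2.9,39.8,-14,0,0,19],[1,2.9,39.8,-14,0,0,19]]]'
python3 - <<'E'
from rig import env
from h import *
s=env.observe();print(s['time_s'],s['position'],s['tool_rot'].round(3).tolist())
d=env.get_image("wrist");np.savez("w4.npz",**d);cv2.imwrite("pics/w4.png",cv2.convertScaleAbs(d["frame"][:,:,::-1],alpha=1.3))
print(proj(d,(.4225,.2005,.004)),proj(d,(.5611,.2225,.004)))
E
```

```text
R by wrist [491.48487008  61.04037599   4.        ] [627.84429331  39.26843343   4.        ] 138.08660249017197
time_s: 11.88
position: [0.4924, 0.2105, 0.0668]
tool_rot: [[-0.154, 0.001, -0.988], [0.988, 0.0, -0.154], [0.0, -1.0, -0.001]]
ft_force: [-0.3, -0.2, 0.5]
grip_width: 0.0855
11.875 [0.49237755 0.2104923  0.06677838] [[-0.154, 0.001, -0.988], [0.988, 0.0, -0.154], [0.0, -1.0, -0.001]]
[278.97437024 131.96873836] [279.15468511 311.48467832]
```

View pics/w4.png

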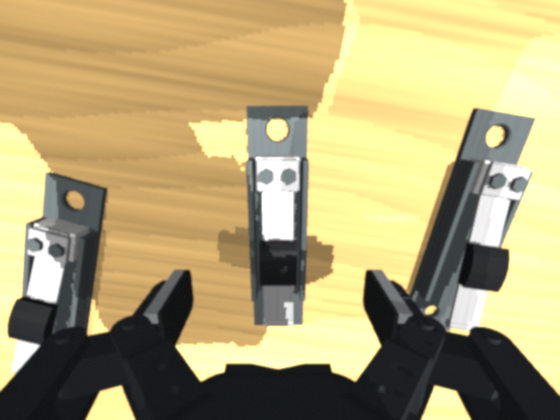

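Tensioner M (the good one) is centred between the open fingers, with its big hole at (277,128) and the shoe at (278,262). Descending to grip it.

```bash
python3 -m inch '[[[1,0,0,-3,0,0,0],[1,0,0,-5.5,0,0,0],[1,0,0,-6.2,0,0,0],[1,0,0,-6.2,0,0,0],[1,0,0,-6.2,0,0,0],[-1,0,0,-6.2,0,0,0],[-1,0,0,-6.2,0,0,0],[-1,0,0,-6.2,0,0,0],[-1,0,0,-6.2,0,0,0],[-1,0,0,-6.2,0,0,0],[-1,0,0,-6.2,0,0,0]]]' 50
python3 - <<'E'
from rig import env
from h import *
s=env.observe();print(s['time_s'],s['position'],s['ft_force'],s['grip_width'])
E
```

```text
time_s: 13.3
position: [0.4921, 0.2106, 0.0043]
tool_rot: [[-0.155, 0.001, -0.988], [0.988, -0.0, -0.155], [-0.0, -1.0, -0.001]]
ft_force: [-1.0, -0.7, 4.6]
grip_width: 0.0385
13.3 [0.49208084 0.21057567 0.00430659] [-1.01118913 -0.73731863  4.64440934] 0.03850733241997831
```

```bash
python3 -m inch '[[[-1,0,0,1,0,0,0],[-1,0,0,4,0,0,0],[-1,0,0,8,0,0,0],[-1,0,0,10,0,0,0],[-1,0,0,10,0,0,0],[-1,0,0,10,0,0,0]]]'
python3 - <<'E'
from rig import env
from h import *
s=env.observe();print(s['time_s'],s['position'],s['ft_force'],s['grip_width'])
d=env.get_image("wrist");np.savez("w5.npz",**d);cv2.imwrite("pics/w5.png",cv2.convertScaleAbs(d["frame"][:,:,::-1],alpha=1.5))
t=env.get_image("scene");cv2.imwrite("pics/s5.png",cv2.convertScaleAbs(t["frame"][:,:,::-1],alpha=1.5))
E
```

```text
time_s: 14.05
position: [0.4913, 0.2105, 0.1028]
tool_rot: [[-0.154, -0.002, -0.988], [0.988, -0.0, -0.154], [-0.0, -1.0, 0.002]]
ft_force: [0.6, 0.2, -3.6]
grip_width: 0.0386
14.05 [0.4912619  0.21047797 0.10284701] [ 0.57521367  0.15742776 -3.57521492] 0.03855617612047376
```

View pics/w5.png

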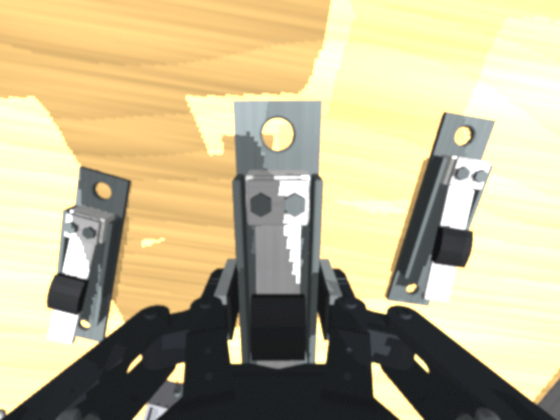

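View pics/s5.png

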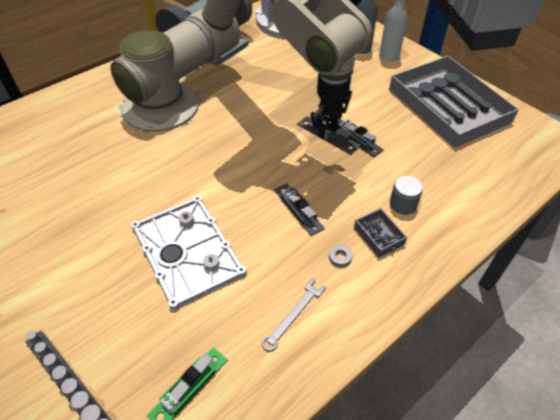

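Run:
```python
from h import *
t=dict(np.load("top.npz"))
def u(p):return ((p[0]+.5)/4.5-.5+330,(p[1]+.5)/4.5-.5+195)
P=[ray(t,u(p),.019)[:2]*1000 for p in((121,50),(416,96),(60,493),(365,542))]
tl,tr,bl,br=P
for a,b in((bl,tl),(br,tr)):print(np.degrees(np.arctan2(*(a-b)[::-1]*-1)),np.linalg.norm(a-b))
for a,b in((tr,tl),(br,bl)):
    v=b-a;print(np.degrees(np.arctan2(v[1],v[0]))-90,np.linalg.norm(v))
c=sum(P)/4;print('centre',c)
for an in(-9.5,-10):
    x=np.array([np.cos(np.radians(an)),np.sin(np.radians(an))]);y=np.array([-x[1],x[0]])
    print(an,'dowel',c-70*x+30*y,'stud',c+70*x+30*y)
w=dict(np.load("w5.npz"))
h=ray(w,(278,134),.1025)[:2]*1000;x=np.array([.988,.154]);y=np.array([-.154,.988])
v=h-[491.3,210.5];print('hole',h,'in tool',v@x,v@y)
```

```text
-10.16269661801533 236.53446332818314
-10.219804295272876 236.06741235012467
-10.199145545716348 158.27976669892078
-10.029837764923144 158.04486720769054
centre [ 490.77083307 -222.68511403]
-9.5 dowel [ 426.68226913 -181.54321357] stud [ 564.76225335 -204.64987839]
-10 dowel [ 427.04373568 -180.985509  ] stud [ 564.91682111 -205.29625388]
hole [420.02755481 199.58329199] in tool -72.0983488820614 0.19024904219038807
```

```bash
python3 -m inch '[[[-1,0,-4,1,0,0,0],[-1,0,-9,1,0,0,-4],[-1,0,-14,1,0,0,-8],[-1,0,-19,1,0,0,-12],[-1,0,-24,1,0,0,-16],[-1,0.2,-29,0,0,0,-19],[-1,0.5,-34,0,0,0,-19],[-1,0.5,-38,-1,0,0,-19],[-1,0.5,-40.3,-2.5,0,0,-19],[-1,0.5,-40.3,-3.8,0,0,-19],[-1,0.5,-40.3,-3.8,0,0,-19],[-1,0.5,-40.3,-3.8,0,0,-19],[-1,0.5,-40.3,-3.8,0,0,-19]]]'
cat > look.py <<'E'
import sys
from rig import env
from h import *
n=sys.argv[1]
s=env.observe();print(s['time_s'],s['position'],s['ft_force'],s['wrist_torque'],s['grip_width'])
for c in ("wrist","top","scene"):
    d=env.get_image(c);np.savez(f"{c}_{n}.npz",**d)
    f=d["frame"][:,:,::-1]
    if c=="top":f=cv2.resize(f[190:330,325:445],None,fx=4.2,fy=4.2,interpolation=cv2.INTER_CUBIC)
    if c=="scene":f=cv2.resize(f[150:320,110:270],None,fx=3.5,fy=3.5,interpolation=cv2.INTER_CUBIC)
    cv2.imwrite(f"pics/{c}_{n}.png",f)
E
python3 look.py a
```

```text
time_s: 15.78
position: [0.4972, -0.1918, 0.0664]
tool_rot: [[0.175, 0.001, -0.985], [0.985, -0.0, 0.175], [-0.0, -1.0, -0.001]]
ft_force: [1.0, -0.4, -3.3]
grip_width: 0.0389
15.775 [ 0.49722836 -0.19175888  0.06635105] [ 1.01795289 -0.43512785 -3.28217448] [-0.00422343 -0.07314655  0.05651616] 0.038924571847392155
```

View pics/wrist_a.png

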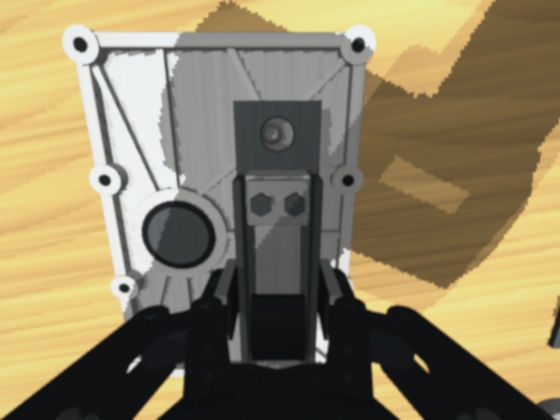

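View pics/top_a.png

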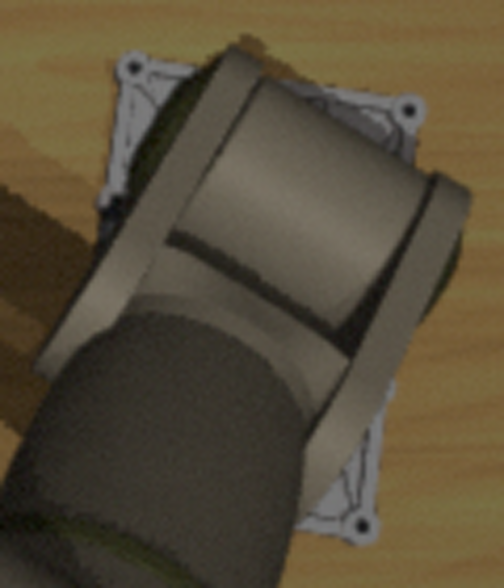

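View pics/scene_a.png

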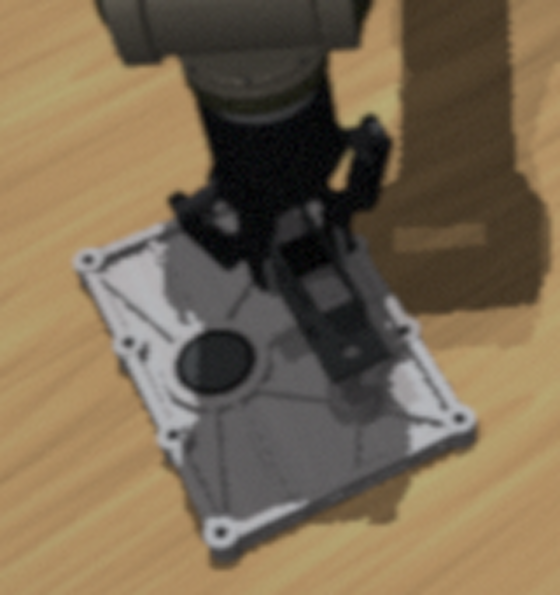

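The wrist view shows the dowel visible through the big hole at (277,133), and the scene view shows the small hole at crop (350,352). Enlarging both.

Run:
```python
from h import *
w=dict(np.load("wrist_a.npz"))["frame"][:,:,::-1];s=dict(np.load("scene_a.npz"))["frame"][:,:,::-1]
a=cv2.resize(w[110:158,253:301],None,fx=8,fy=8,interpolation=cv2.INTER_CUBIC)
b=cv2.resize(s[226:274,186:234],None,fx=8,fy=8,interpolation=cv2.INTER_CUBIC)
cv2.imwrite("pics/ca.png",cv2.convertScaleAbs(np.hstack([a,b]),alpha=1.8))
```

```text
(no output)
```

View pics/ca.png

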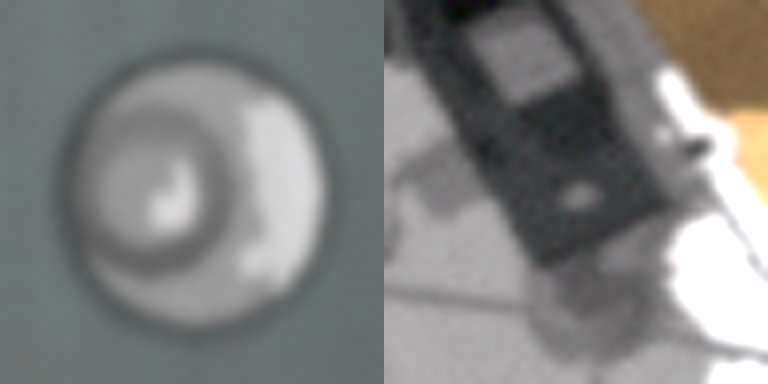

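Run:
```python
from h import *
w=dict(np.load("wrist_a.npz"))
h=ray(w,(276.9,133.5),.0655)*1000;p=ray(w,(271,133.3),.045)*1000;pb=ray(w,(271.2,133.3),.040)*1000
a=np.radians(-10.1);x=np.array([np.cos(a),np.sin(a)]);y=np.array([-x[1],x[0]])
for q in(p,pb):
    v=(q-h)[:2];print(h,q,'world move',v,'tool',v@x,v@y)
K,R,t=cam(w);print('cam',-R.T@t)
s=dict(np.load("scene_a.npz"))
# expected px of small hole top and stud top, big ones
print(proj(s,(.565,-.2048,.03)),proj(s,(.565,-.2048,.045)))
hs=np.array([.4972,-.1918])
# small hole seen
uv=(186+(578-384+.5)/8-.5,226+(195+.5)/8-.5);print(uv,'small hole by scene',ray(s,uv,.0665)*1000, 'expected from big', h[:2]+140*x)
```

```text
[ 425.99606708 -179.38891401   65.5       ] [ 426.19112099 -182.6824789    45.        ] world move [ 0.19505391 -3.2935649 ] tool 0.7696128851133067 -3.208319147546075
[ 425.99606708 -179.38891401   65.5       ] [ 426.39583005 -182.72310357   40.        ] world move [ 0.39976297 -3.33418957] tool 0.9782738207500926 -3.212415108683098
cam [ 0.42014242 -0.1778418   0.20793446]
[211.03996152 259.40281811] [210.24924275 255.56967381]
(209.8125, 249.9375) small hole by scene [ 566.02882513 -203.63896223   66.5       ] expected from big [ 563.82651228 -203.94025566]
```

Run:
```python
from h import *
s=cv2.imread("pics/scene0.png")
a=cv2.resize(s[235:283,186:234],None,fx=8,fy=8,interpolation=cv2.INTER_CUBIC)
b=cv2.resize(s[190:238,162:210],None,fx=8,fy=8,interpolation=cv2.INTER_CUBIC)
cv2.imwrite("pics/cs.png",cv2.convertScaleAbs(np.hstack([a,b]),alpha=1.2))
```

View pics/cs.png

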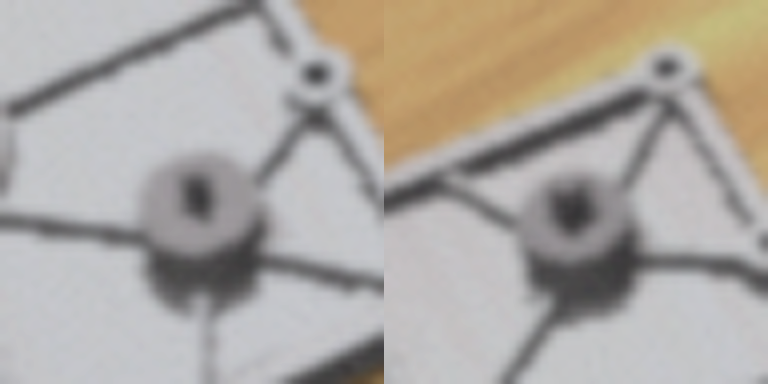

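Run:
```python
from h import *
s=dict(np.load("scene_a.npz"))
f=ray(s,(210.3,260.1),.03)*1000;n=ray(s,(185.7,216.4),.03)*1000;v=(f-n)[:2]
print(f,n,np.linalg.norm(v),np.degrees(np.arctan2(v[1],v[0])))
for z in(.0645,.0665):print(ray(s,(209.8,249.9),z)*1000)
```

```text
[ 565.45211714 -207.07614769   30.        ] [ 427.74657201 -181.01492819   30.        ] 140.1499351440823 -10.716665575222033
[ 564.64839739 -202.99222751   64.5       ]
[ 565.93199581 -203.60384784   66.5       ]
```

Both ends agree: the dowel is 3.3 mm towards −y of its hole, and the stud about 3.7 mm. I'll shift and look again.

```bash
python3 -m inch '[[[-1,0.02,-0.34,0,0,0,0],[-1,0.02,-0.34,-0.4,0,0,0],[-1,0.02,-0.34,-0.8,0,0,0],[-1,0.02,-0.34,-0.8,0,0,0],[-1,0.02,-0.34,-0.8,0,0,0],[-1,0.02,-0.34,-0.8,0,0,0]]]'
python3 look.py b
python3 - <<'E'
from h import *
w=dict(np.load("wrist_b.npz"))["frame"][:,:,::-1];s=dict(np.load("scene_b.npz"))["frame"][:,:,::-1]
a=cv2.resize(w[110:158,253:301],None,fx=8,fy=8,interpolation=cv2.INTER_CUBIC)
b=cv2.resize(s[226:274,186:234],None,fx=8,fy=8,interpolation=cv2.INTER_CUBIC)
cv2.imwrite("pics/cb.png",cv2.convertScaleAbs(np.hstack([a,b]),alpha=1.8))
E
```

```text
time_s: 16.68
position: [0.4972, -0.1958, 0.0579]
tool_rot: [[0.176, 0.0, -0.984], [0.984, -0.0, 0.176], [-0.0, -1.0, -0.0]]
ft_force: [0.0, 0.6, -2.4]
grip_width: 0.0388
16.675 [ 0.49716847 -0.19580026  0.0579195 ] [ 0.03788949  0.60709638 -2.39776106] [-0.05132911  0.04550323 -0.02491299] 0.0388499231257719
```

View pics/cb.png

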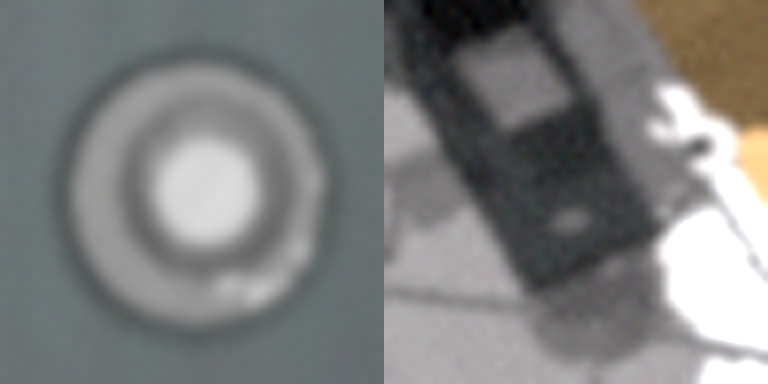

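Run:
```python
from h import *
s=dict(np.load("scene_b.npz"));print(ray(s,(209.0,253.0),.0575)*1000)
w=dict(np.load("wrist_b.npz"))
h=ray(w,(276.9,133.5),.0575)*1000;p=ray(w,(278.1,133.3),.045)*1000;print(p-h)
```

```text
[ 565.67329915 -206.76282422   57.5       ]
[  0.51633547   0.48080828 -12.5       ]
```

```bash
python3 -m inch '[[[-1,0.02,0.03,-0.3,0,0,0],[-1,0.02,0.03,-0.6,0,0,0],[-1,0.02,0.03,-0.9,0,0,0],[-1,0.02,0.03,-1.1,0,0,0],[-1,0.02,0.03,-1.3,0,0,0],[-1,0.02,0.03,-1.3,0,0,0],[-1,0.02,0.03,-1.3,0,0,0]]]'
python3 - <<'E'
from rig import env
s=env.observe();print(s['position'],s['ft_force'],s['wrist_torque'])
E
```

```text
time_s: 17.7
position: [0.4974, -0.1955, 0.0449]
tool_rot: [[0.176, 0.0, -0.984], [0.984, -0.0, 0.176], [-0.0, -1.0, -0.0]]
ft_force: [0.6, -0.4, -3.2]
grip_width: 0.0388
[ 0.49735981 -0.19553016  0.04489453] [ 0.61066469 -0.41118467 -3.16623263] [0.01709569 0.00438049 0.04133399]
```

Underside is at about 40.6 mm, already over both pin tips (45 mm), with no contact force. I'll keep lowering.

```bash
python3 -m inch '[[[-1,0,0,-0.2,0,0,0],[-1,0,0,-0.4,0,0,0],[-1,0,0,-0.6,0,0,0],[-1,0,0,-0.8,0,0,0],[-1,0,0,-0.9,0,0,0],[-1,0,0,-0.9,0,0,0],[-1,0,0,-0.9,0,0,0]]]'
python3 - <<'E'
from rig import env
s=env.observe();print(s['position'],s['ft_force'],s['wrist_torque'])
E
```

```text
time_s: 18.58
position: [0.4973, -0.1955, 0.0359]
tool_rot: [[0.176, 0.0, -0.984], [0.984, -0.0, 0.176], [-0.0, -1.0, -0.0]]
ft_force: [0.4, -0.5, -3.4]
grip_width: 0.0386
[ 0.49734157 -0.19552336  0.03587864] [ 0.40196757 -0.46978253 -3.44758813] [-0.01484156 -0.00991139 -0.01077519]
```

```bash
python3 -m inch '[[[-1,0,0,-0.1,0,0,0],[-1,0,0,-0.16,0,0,0],[-1,0,0,-0.22,0,0,0],[-1,0,0,-0.22,0,0,0],[-1,0,0,-0.22,0,0,0]]]'
python3 look.py c
```

```text
time_s: 19.2
position: [0.4973, -0.1955, 0.0343]
tool_rot: [[0.176, 0.0, -0.984], [0.984, -0.0, 0.176], [-0.0, -1.0, -0.0]]
ft_force: [-3.0, 2.5, 6.0]
grip_width: 0.0388
19.2 [ 0.49732441 -0.19549646  0.03433112] [-3.01432351  2.51121381  5.96555504] [0.21996572 0.40972985 0.01481009] 0.03880601792296998
```

View pics/scene_c.png

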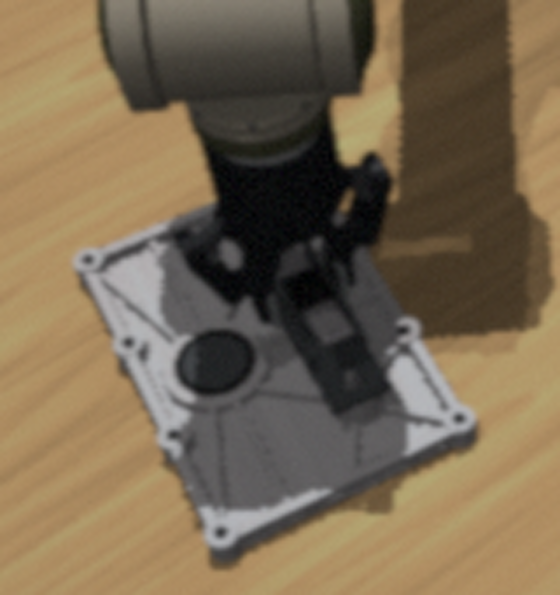

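View pics/wrist_c.png

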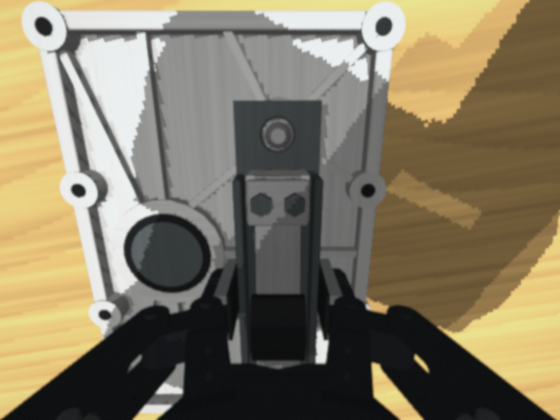

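TCP is at 34.3 mm, so the underside sits at 30.0 mm with about 9 N of contact. The dowel is centred in the big hole at (277,133) and the stud shows in the small hole. Releasing and lifting off.

```bash
python3 -m inch '[[[0.3,0,0,0,0,0,0],[0.3,0,0,0,0,0,0],[0.5,0,0,0,0,0,0],[0.5,0,0,0,0,0,0],[0.5,0,0,1,0,0,0],[0.5,0,0,3,0,0,0],[0.5,0,0,6,0,0,0],[0.5,0,0,8,0,0,0],[-1,-7,1.2,12,0,0,0],[-1,-7,1.2,12,0,0,0],[-1,-7,1.2,12,0,0,0],[-1,-7,1.2,12,0,0,0]]]'
python3 look.py d
python3 - <<'E'
from h import *
w=dict(np.load("wrist_d.npz"))["frame"][:,:,::-1];cv2.imwrite("pics/wd.png",cv2.convertScaleAbs(cv2.resize(w[100:330,180:400],None,fx=2.6,fy=2.6,interpolation=cv2.INTER_CUBIC),alpha=1.4))
E
```

```text
time_s: 20.85
position: [0.428, -0.1838, 0.1533]
tool_rot: [[0.176, 0.0, -0.984], [0.984, 0.0, 0.176], [0.0, -1.0, -0.0]]
ft_force: [0.4, 0.9, 0.4]
grip_width: 0.0005
20.85 [ 0.42802464 -0.18378245  0.15325102] [0.44440968 0.89532571 0.35052962] [0.03976849 0.05688683 0.00180091] 0.000479863548018733
```

View pics/wd.png

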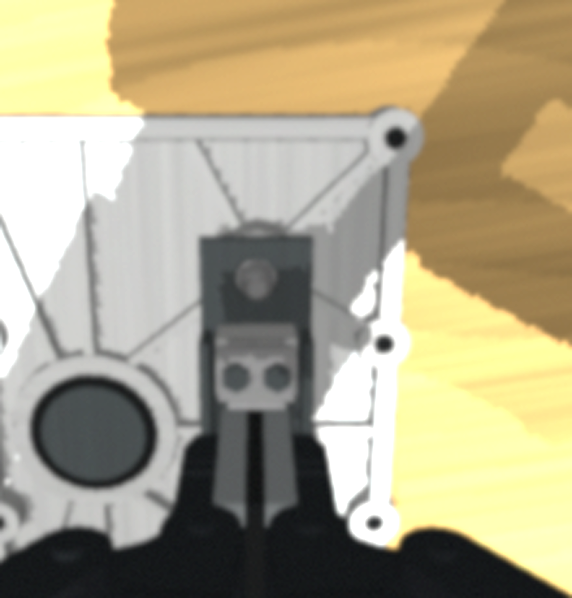

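View pics/scene_d.png

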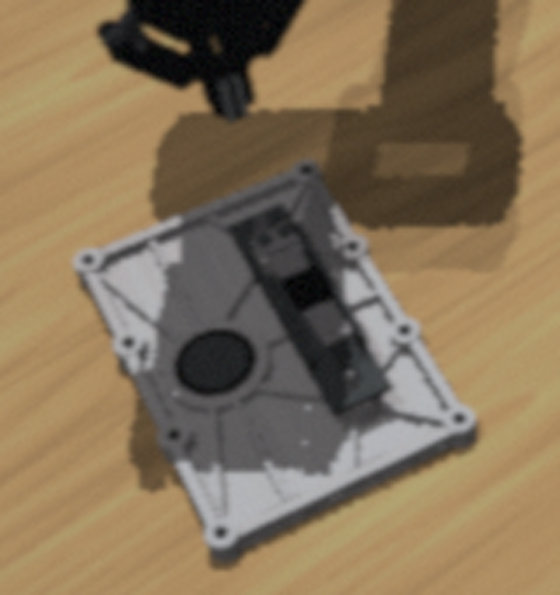

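The tensioner sits on both pads with its pins through, dowel at crop (257,278). Moving over the shoe for the proof press.

```bash
python3 -m inch '[[[-1,4,-0.7,0,0,0,0],[-1,8,-1.4,-2,0,0,0],[-1,8,-1.4,-5,0,0,0],[-1,8,-1.4,-7,0,0,0],[-1,8,-1.4,-7.6,0,0,0],[-1,8,-1.4,-7.6,0,0,0],[-1,8,-1.4,-7.6,0,0,0],[-1,8,-1.4,-7.6,0,0,0]]]'
python3 - <<'E'
from rig import env
from h import *
s=env.observe();print(s['position'],s['ft_force'])
d=env.get_image("wrist");cv2.imwrite("pics/we.png",cv2.convertScaleAbs(d["frame"][:,:,::-1],alpha=1.3))
E
```

```text
time_s: 22.0
position: [0.5075, -0.1976, 0.0783]
tool_rot: [[0.176, 0.001, -0.984], [0.984, -0.001, 0.176], [-0.0, -1.0, -0.001]]
ft_force: [-0.6, -0.2, -0.1]
grip_width: -0.0004
[ 0.5075485  -0.19763867  0.07829619] [-0.57733078 -0.21742802 -0.10049121]
```

View pics/we.png

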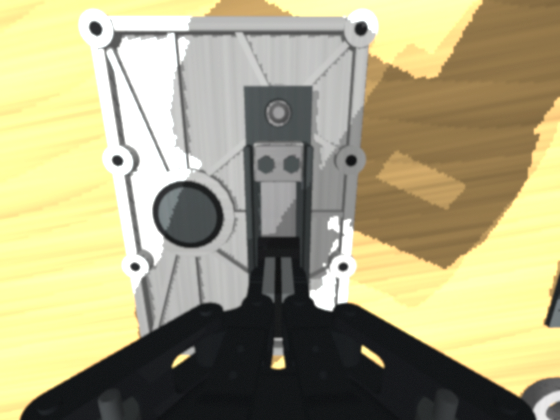

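The view matches the earlier press, with the hole at (278,112). Pressing in small steps.

```bash
python3 -m inch '[[[-1,0,0,-0.3,0,0,0],[-1,0,0,-0.5,0,0,0],[-1,0,0,-0.6,0,0,0],[-1,0,0,-0.7,0,0,0],[-1,0,0,-0.8,0,0,0],[-1,0,0,-0.9,0,0,0],[-1,0,0,-0.9,0,0,0]]]'
python3 - <<'E'
from rig import env
s=env.observe();print(s['time_s'],s['position'],s['ft_force'])
E
```

```text
time_s: 22.92
position: [0.508, -0.1977, 0.0692]
tool_rot: [[0.176, 0.002, -0.984], [0.984, -0.001, 0.176], [-0.001, -1.0, -0.002]]
ft_force: [1.6, 1.3, 5.6]
grip_width: 0.0
22.925 [ 0.50803375 -0.19773734  0.06917004] [1.60838071 1.29447583 5.58759022]
```

```bash
python3 -m inch '[[[-1,0,0,-0.1,0,0,0],[-1,0,0,-0.2,0,0,0],[-1,0,0,-0.25,0,0,0],[-1,0,0,-0.25,0,0,0],[-1,0,0,-0.25,0,0,0]]]'
python3 - <<'E'
from rig import env
s=env.observe();print(s['time_s'],s['position'],s['ft_force'])
E
```

```text
time_s: 23.55
position: [0.5086, -0.1979, 0.0673]
tool_rot: [[0.176, 0.004, -0.984], [0.984, -0.002, 0.176], [-0.001, -1.0, -0.004]]
ft_force: [3.7, 2.2, 8.8]
grip_width: -0.0003
23.55 [ 0.50864744 -0.19793023  0.06733844] [3.73292854 2.24469688 8.83358594]
```

```bash
python3 -m inch '[[[-1,0,0,-0.05,0,0,0],[-1,0,0,-0.07,0,0,0],[-1,0,0,-0.07,0,0,0],[-1,0,0,-0.07,0,0,0],[-1,0,0,-0.07,0,0,0],[-1,0,0,-0.07,0,0,0],[-1,0,0,-0.07,0,0,0],[-1,0,0,-0.07,0,0,0]]]'
python3 - <<'E'
from rig import env
s=env.observe();print(s['time_s'],s['position'],s['ft_force'])
E
```

```text
time_s: 24.55
position: [0.5088, -0.198, 0.0668]
tool_rot: [[0.176, 0.004, -0.984], [0.984, -0.002, 0.176], [-0.001, -1.0, -0.005]]
ft_force: [3.7, 1.8, 10.3]
grip_width: -0.0002
24.55 [ 0.50884036 -0.19797166  0.06681311] [ 3.74494351  1.76790755 10.30076657]
```

In place it gives 5.2 mm at 10.3 N, held for about 0.75 s. Backing off for a last check.

```bash
python3 -m inch '[[[-1,0,0,1.5,0,0,0],[-1,0,0,5,0,0,0],[-1,0,0,10,0,0,0],[-1,-4,4,13,0,0,0],[-1,-8,9,15,0,0,0],[-1,-12,14,16,0,0,0],[-1,-16,20,16,0,0,0],[-1,-16,26,16,0,0,0],[-1,-16,26,16,0,0,0],[-1,-16,26,16,0,0,0]]]'
python3 look.py e
python3 - <<'E'
from h import *
t=dict(np.load("top_e.npz"))["frame"][:,:,::-1];cv2.imwrite("pics/tfull.png",t)
E
```

```text
time_s: 25.8
position: [0.3471, 0.0627, 0.2255]
tool_rot: [[0.174, -0.0, -0.985], [0.985, -0.0, 0.174], [-0.0, -1.0, 0.0]]
ft_force: [0.6, -0.7, -0.6]
grip_width: -0.0002
25.8 [0.34713341 0.06268659 0.22553138] [ 0.56418976 -0.67422321 -0.63965853] [-0.01327032  0.02451322  0.00624716] -0.00021431911263619077
```

View pics/top_e.png

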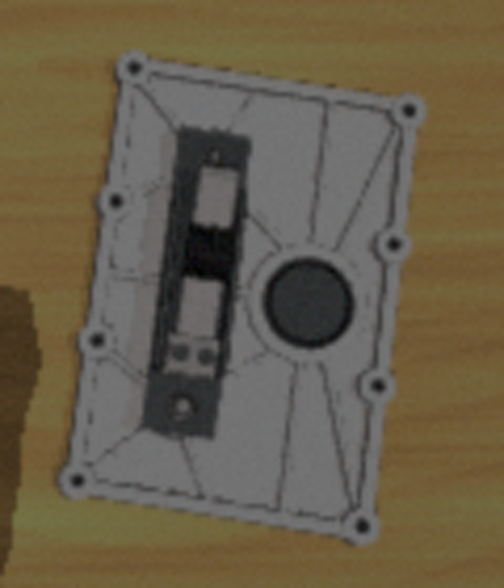

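View pics/scene_e.png

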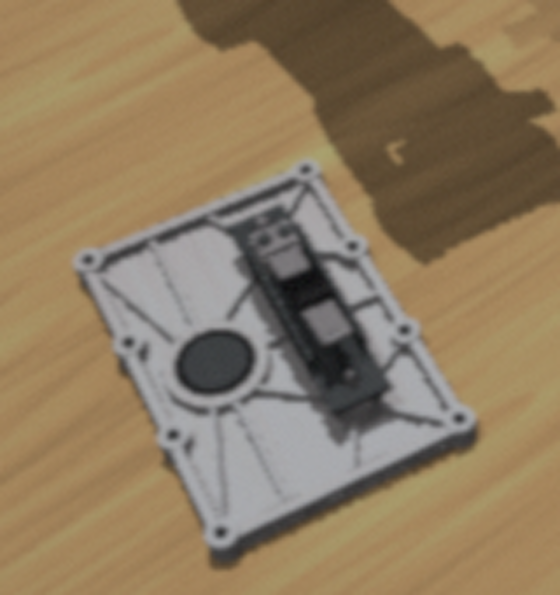

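View pics/tfull.png

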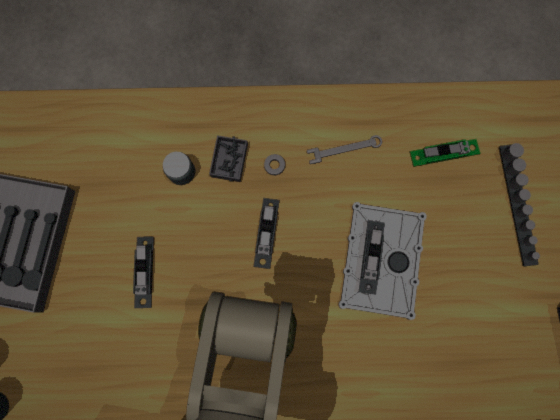

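The final top view shows the tensioner on both pins at (373,257), with the other two still at (143,272) and (267,233). The bystanders haven't moved and the arm is clear. Handing in.

```bash
python3 -c "
from rig import env
print(env.close_job())"
```

```text
the job is handed in; nothing more can be done
None
```

The good tensioner is fitted on the timing cover and proved in place, and I handed the job in at about 26 s of the 72 s allowed.

- **Finding the good one:** The first tensioner I pressed (largest y) gave 2.5 mm at 9.4 N, so it is too stiff. The middle one gave 5.0 mm at 10.1 N, so it is the good one. I did not press the third, since the good one was already found.
- **Fitting:** I put the middle one on the cover with the thick pin in the big hole. The gripper height put its underside at about 30 mm, the height of the pads. I then released it.
- **Proving:** Pressed again in place, the shoe gave 5.2 mm at 10.3 N, held for about 0.75 s.
- **Last checks:** The final pictures show both pins through their holes and the arm clear. The other two tensioners and the bystanders are where they were.
- **Disagreements:** The wrist and top cameras disagreed by about 2–4 mm. I therefore lined up by looking at the thick pin through the big hole, and checked the far hole against the thin pin in the scene camera. The force readings wandered by about 0.5 N.

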